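# Clamp a glued lid in the bench screw press with its loose crank

## Robot

A 6-joint arm with a two-finger parallel gripper is mounted at the origin on a cart in front of the work surface, level with it; the furniture and walls round the work are solid. World frame = base frame: x ahead of the robot, y to its left, z up, the work surface at z = 0. Lengths are in m, angles in rad, forces in N, time in s.
With the tool pointing down it reaches from about 0.425 to 0.95 m from the base axis. Payload 3.5 kg.
Tool frame: the origin (TCP) lies midway between the tips of the shut fingers; the grasp point (between the pads) lies 19 mm behind it (ctrl.pinch_z is the distance from the TCP to the grasp point, in m); z points along the fingers, y is the line along which they close (so a half turn about z gives the same grasp; the last joint's range is limited). The gripper opens to 85 mm and grips with 20 to 120 N. Pads are 22 mm wide; open, the fingers measure 114 mm over their backs; the gripper's body (76 mm by 85 mm) begins 54 mm behind the grasp point. The pads swing forward as they close: fully open they stand 13 mm farther back than shut.
Start: joints at [1.093, 0.286, 1.577, -0, 1.279, -0.15], TCP at [0.217, 0.639, 0.231] pointing down, gripper open.
Joint ranges: [-2.77, 2.77], [-0.9, 2.22], [0.21, 2.48], [-1.53, 4.67], [0.24, 2.81], [-2.84, 2.84]. Speed limits (rad/s): [2.79, 2.79, 3.14, 3.14, 3.14, 3.14].

## Interface

Orientations are given as a unit quaternion [x, y, z, w].
In Python, from plant import get_state, viewer, sign_off, ctrl gives the robot as it stands. The module is installed in compiled form; this text tells all that it offers.
- The arm moves only by the shell command python3 -m handwheel 'ROWS' [FORCE]. ROWS is JSON, a list that holds one entry, the list of rows, each a list of 5 numbers: the finger opening in m, from 0 to 0.0854, then the shift along the tool's x, y, z in m, then the turn about the tool's z in degrees. In form: [[[claw, x, y, z, spin], ...]]. A call has 1 to 12 rows; each row shifts and turns the commanded pose from where the row before left it, along the tool's axes as they then stand; what a row does not reach is not made up. A row lasts 1/12 s, in which the tool goes at most 41.7 mm and 7.16 degrees, less where a joint would pass 70% of its speed; a pose out of reach is approached as far as the arm can. A call is refused whole if a number of a shift passes 0.0417 or a number of a turn 7.16, either way. A call with a gripper value outside its range is refused whole. The fingers move at their own pace and stop on an object; FORCE is the grip in N (left out, the last holds). Time passes only in rows, so rows that do not move let the fingers close. It gives the time, the measured TCP pose, the force, the opening and the grip force at its end, in the units of the state.
- get_state(): the state, without advancing time (a new reading comes with each control period).
- viewer.read_camera(name): name is "scene" or "top"; returns the picture (420x560x3 uint8, blue, green, red); there is no depth.
- viewer.camera_params(name): a dict with "fov_y" (degrees; the focal length in pixels is half the picture's height over the tangent of half this angle, whatever the lens; pixels are square), "cx", "cy" (the principal point, pixels), "k1" (the pictures are not rectified: a ray, as slopes to the right and down, at radius r is drawn at 1 + k1 r^2 times it, then the intrinsics apply), "xyz" and "attitude" of the camera in the world. Camera axes: x right, y up, looking along -z (the intrinsics and any distortion apply to the point x, -y, -z); pixel columns grow to the right and rows downward; lengths in m; the calibration is good to about 2 mm. A picture is of the moment at which its call begins. camera_params takes no time and is no camera call.
- sign_off(): hands the job in; it is judged then, once.
Trained networks look in the newest picture that a camera, given by its name, has taken for a name from the list of things; names that differ only in an ending like _2 or _b are one class to them, and where a whole thing is asked for, a point or a joint stands for the part that bears it (a point fixed in the world has none). Each returns a list of dicts, best first, with "confidence" (0 to 1); they miss things now and then, are a little off and sometimes report something else, mostly with a low value. They report only what shows in the picture. A call takes as long as a camera call.
- viewer.look_for(camera, name): "extent" ([left, top, width, height] as shares, 0 to 1, of the picture: columns of its width, rows of its height, round what is visible of it).
- viewer.outline_of(camera, name): "mask" (420x560 bool, what is visible of it) and "extent" ([left, top, width, height] as shares, 0 to 1, of the picture: columns of its width, rows of its height, round what is visible of it).
- viewer.pinpoint(camera, name): "xy" ([column, row] as shares, 0 to 1, of the picture: columns of its width, rows of its height: a listed point, or the origin of a listed thing).
The state is a dict: "time": time; "qpos": joint angles; "dq": joint speeds; "joint_efforts": joint torques, N m; "eef_pos": TCP position; "tcp_rot": TCP orientation; "contact_force": force on the tool from outside, world axes, zero at the start; "wrist_torque": the same for the moment, N m; "opening": opening from 0.0 (shut) to 1.0 (fully open); "finger_force": force on a finger pad.
Only numpy, scipy, OpenCV 4.12 (cv2) and the standard library are available. Lean on these libraries where they do the work, as an engineer would, in place of code of your own. Each camera call takes 0.05 s, during which the arm holds its last target. There are 200 camera calls.

## Task

Clamp the freshly glued oak lid in the bench screw press: fit the loose crank squarely and fully home on the square end of the press spindle, easing it on without force, and wind it clockwise until the pad bears firmly on the lid, stopping once the handle takes about 8 N, roughly twice its running pull (towards 18 N the work is crushed). Then lift the crank off and stand it upright on the bare worktop, set down and not dropped, well clear of the press, and leave everything else where it is.

Things in the scene. Friction and masses are not known exactly. Their poses are not given: they have to be found in the camera images.
- press: fixed C-frame screw press, green-grey iron. Origin on the worktop below the vertical spindle axis; +x to its back, where the spine is; open in front and at the sides. Base 180 x 116 x 16 mm, 70 mm of it before the axis; head 62 mm wide, its top 144 mm up, runs from spindle to spine; only spindle, collar and a bolt head (150 mm) rise higher. On the bed a round lid, 100 mm, about 20 mm thick, exact height unknown
- spindle_seat (a point): centre of the collar where the crank's hub comes to rest, 152 mm above the worktop, on the spindle axis; turns with the spindle, x and y along the flats of its square, z up. The steel square, 18 x 18 mm, stands 24 mm above this point, its top 2.5 mm tapered to 14.4 mm. The spindle stays at its height
- pad_disc (a point): centre of the underside of the pad's steel disc (72 mm, 10 mm rubber facing below it), on the spindle axis; z up. A clockwise turn (from above) lowers it 6 mm. The spindle runs at 0.3 N m (0.4 turned fast) until the rubber meets the lid, 0.25 to 0.8 turn after the start; then the torque grows by 0.8 N m per radian. Let go, it eases back up to 1 rad to where friction holds it, still clamped
- crank_hub (a point): centre of the loose crank's hub, 18 mm above its underside. Dark steel, 0.44 kg, stands on the hub, handle up. Hub a 36 mm cube; x along the arm to the handle, z up. The arm (16 mm wide) leaves the +x face 19 to 28 mm above the underside; grip the two bare faces across y (36 mm), 20 to 34 mm above the underside. Fully home, it lies 18 mm above spindle_seat
- crank_socket (a point): centre of the socket's mouth in the hub's underside, axes as crank_hub. Square blind socket 19.6 x 19.6 mm, 26 mm deep, mouth chamfered 1.8 mm, sides parallel to the hub's: 0.8 mm play a side on the spindle, fits in four positions a quarter turn apart. Fully home, the underside lies on the collar and this point on spindle_seat
- crank_handle (a point): middle of the upright handle, a wooden grip of 23 mm diameter that spins freely on its pin, 80 mm from the hub's axis along the arm, 30 to 77 mm above the hub's underside; this point 58 mm above it (40 above crank_hub). Pull here square to the arm: running 4 N, firm 7 to 10 N; after a brisk stop the static friction can hide up to 3.5 N, so feel it in small slow steps
- nail_tin: open tin of nails, 74 mm across, 61 mm high, loose on the worktop, not part of the job. Origin at its underside
- whetstone: grey oil stone, 48 x 152 x 24 mm, loose on the worktop, not part of the job. Origin at its underside
- block_plane: iron block plane, 46 x 152 x 59 mm, loose on the worktop, not part of the job. Origin at its underside
- barrel_tap: brass barrel tap, 33 x 104 x 47 mm, loose on the worktop, not part of the job. Origin at its underside
- funnel: aluminium funnel on its mouth, 92 mm across, 90 mm high, loose on the worktop, not part of the job. Origin at its underside
- scraper: scraper with a wooden handle, 55 x 187 x 27 mm, loose on the worktop, not part of the job. Origin at its underside
- bench_vice: vice screwed to the worktop to the right of the press, fixed, about 200 x 105 mm, 110 mm high; not part of the job

How it is judged:
On the way, in this order (a step that is already met when the one before it is completed fails the run):
1. the crank is fully home on the spindle's square (distance between crank_hub and spindle_seat below 0.0215 m and horizontal distance between crank_hub and spindle_seat below 0.003 m and angle between crank_hub's own z axis and vertical below 0.12 rad), for 0.2 s.
2. with the crank on the spindle, the pad is wound down until it bears firmly on the lid (z of pad_disc in the frame of press below 0.0557 m and distance between crank_hub and spindle_seat below 0.0215 m and horizontal distance between crank_hub and spindle_seat below 0.003 m), for 0.1 s.
At the end, for the whole second after the job is handed in: the lid is still clamped (the pad wound 0.2 to 1.5 mm past its first touch); the crank is off the spindle and stands upright (within 6 degrees), at rest, its hub flat on the worktop, the hub's centre over 100 mm from the spindle axis, not touching the press (z of pad_disc in the frame of press between 0.0545 and 0.0558 m and height (world z) of crank_hub between 0.015 and 0.021 m and angle between crank_hub's own z axis and vertical below 0.1 rad and horizontal distance between crank_hub and press above 0.1 m and linear speed of crank below 0.02 m/s and contact force between crank and press below 0.1 N).
It fails at once if the lid is crushed: the pad is wound more than 1.5 mm (0.25 turn) past its first touch (z of pad_disc in the frame of press below 0.0545 m).
It fails at once if the crank is forced: over 45 N between crank and press while the crank is not home on the spindle (contact force between crank and press above 45 N and distance between crank_hub and spindle_seat above 0.022 m).
It fails at once if the crank is dropped or flung (faster than 0.8 m/s) (linear speed of crank above 0.8 m/s).
It fails at once if a bystander (tin of nails, oil stone, block plane, barrel tap, funnel or scraper) is moved by more than 20 mm (distance of any of nail_tin, whetstone, block_plane, barrel_tap, funnel, scraper from where it was at the start of the episode above 0.02 m).
It also fails if it takes over 72 s, if anything falls off the work surface, if the arm or the gripper's body presses on something with over 40 N, if the wrist force passes 120 N, or if a joint passes its speed limit or range.

## Working session

There is one attempt and no reset: what is moved stays moved. The work goes in short steps, Python scripts to look and compute and a shell command to move; the robot and the scene stay as the last step left them, time stands still between calls to the robot, and variables do not carry over. Pictures are saved under pics/ and viewed, at most 10 in all, crops included, and the job is handed in when it is done.

```bash
mkdir -p pics; cat > h.py <<'E'
import numpy as np, cv2
from scipy.spatial.transform import Rotation as R
from plant import get_state, viewer, sign_off, ctrl
def cam(n):
    p=viewer.camera_params(n); f=210/np.tan(np.radians(p['fov_y'])/2)
    return p,f
def ray(n,uv):
    p,f=cam(n); d=np.array([(uv[0]-p['cx'])/f,(uv[1]-p['cy'])/f]); s=d.copy()
    for _ in range(30): s=d/(1+p['k1']*(s@s))
    v=R.from_quat(p['attitude']).apply([s[0],-s[1],-1.]); return np.array(p['xyz']),v
def at_z(n,uv,z):
    o,v=ray(n,uv); return o+v*(z-o[2])/v[2]
def proj(n,P):
    p,f=cam(n); c=R.from_quat(p['attitude']).inv().apply(np.array(P)-p['xyz']); s=np.array([c[0],-c[1]])/-c[2]
    s=s*(1+p['k1']*(s@s)); return s*f+[p['cx'],p['cy']]
def tri(uvs):
    A=np.zeros((3,3));b=np.zeros(3)
    for n,uv in uvs:
        o,v=ray(n,uv);v=v/np.linalg.norm(v);M=np.eye(3)-np.outer(v,v);A+=M;b+=M@o
    return np.linalg.solve(A,b)
def pin(n,name):
    return [(np.array(d['xy'])*[560,420],d['confidence']) for d in viewer.pinpoint(n,name)]
E
python3 - <<'E'
from h import *
np.set_printoptions(precision=4,suppress=True)
for n in('scene','top'):
    im=viewer.read_camera(n); cv2.imwrite(f'pics/{n}0.png',im)
    print(n,viewer.camera_params(n))
H=dict(press=0,spindle_seat=.152,crank_hub=.018,crank_socket=0,crank_handle=.058,nail_tin=0,whetstone=0,block_plane=0,barrel_tap=0,funnel=0,scraper=0,bench_vice=0,pad_disc=.06)
for k,z in H.items():
    uv=[]
    for n in('scene','top'):
        r=pin(n,k)
        for u,c in r[:2]: print(k,n,u,round(c,2),at_z(n,u,z))
        if r: uv.append((n,r[0][0]))
    if len(uv)==2: print('   tri',tri(uv))
s=get_state();print(s,ctrl.pinch_z)
E
```

```text
scene {'fov_y': 57.903629288392, 'cx': 277.8227095128706, 'cy': 217.97974423757913, 'k1': -0.004375983705466415, 'xyz': array([-0.027 ,  0.8874,  0.4672]), 'attitude': array([-0.1956,  0.4987,  0.7766, -0.3314])}
top {'fov_y': 44.05753208508804, 'cx': 277.16067673841343, 'cy': 204.93781748341343, 'k1': 0.04905072401866606, 'xyz': array([0.0307, 0.4549, 1.292 ]), 'attitude': array([-0.1216,  0.1561,  0.7587, -0.6206])}
press scene [302.904 242.088] 0.77 [0.5235 0.2337 0.    ]
press top [313.488 214.284] 0.85 [ 0.5153  0.2444 -0.    ]
   tri [0.5124 0.2461 0.009 ]
spindle_seat top [315.112 185.808] 0.51 [0.5299 0.2485 0.152 ]
crank_hub scene [272.328 273.798] 0.87 [0.4529 0.4111 0.018 ]
crank_hub top [261.52  243.684] 0.8 [0.4554 0.3974 0.018 ]
   tri [0.4615 0.3986 0.0071]
crank_socket scene [273.   279.51] 0.9 [0.4553 0.4062 0.    ]
crank_socket top [259.616 242.382] 0.93 [0.4659 0.4008 0.    ]
   tri [ 0.4661  0.3991 -0.0077]
crank_handle scene [237.72  263.508] 0.84 [0.4836 0.4791 0.058 ]
crank_handle scene [190.792 254.604] 0.36 [0.5756 0.529  0.058 ]
crank_handle top [220.808 236
[... 1082 characters left out ...]
 [260.624 243.306] 0.63 [0.4628 0.3987 0.    ]
pad_disc scene [302.288 225.582] 0.65 [0.5093 0.2568 0.06  ]
pad_disc top [313.824 205.59 ] 0.55 [0.5162 0.2478 0.06  ]
   tri [0.5184 0.2465 0.0534]
{'time': 1.4, 'qpos': array([ 1.093 ,  0.2863,  1.5767,  0.    ,  1.2786, -0.15  ]), 'dq': array([-0.0015, -0.001 ,  0.0009, -0.    ,  0.0006, -0.0004]), 'joint_efforts': array([ -0.0001, -40.5953, -29.2932,  -0.0001,   0.0006,   0.    ]), 'eef_pos': array([0.2173, 0.6391, 0.2314]), 'tcp_rot': array([ 0.1632,  0.9866,  0.    , -0.    ]), 'contact_force': array([-0.5774,  0.0181,  0.0065]), 'wrist_torque': array([-0.0033, -0.0194, -0.0091]), 'finger_force': 0.0, 'opening': 0.9963710264822189} 0.0187
```

```bash
python3 - <<'E'
import cv2
for n,(x,y,w,h) in (('scene',(130,160,300,200)),('top',(160,130,260,190))):
    im=cv2.imread(f'pics/{n}0.png')[y:y+h,x:x+w]
    cv2.imwrite(f'pics/{n}0c.png',cv2.resize(im,(0,0),fx=2.6,fy=2.6,interpolation=cv2.INTER_CUBIC))
E
```

```text
(no output)
```

View pics/scene0c.png

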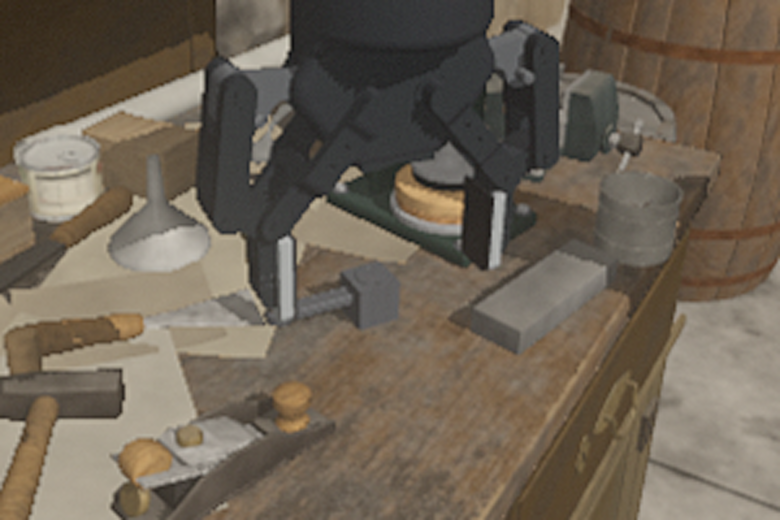

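View pics/top0c.png

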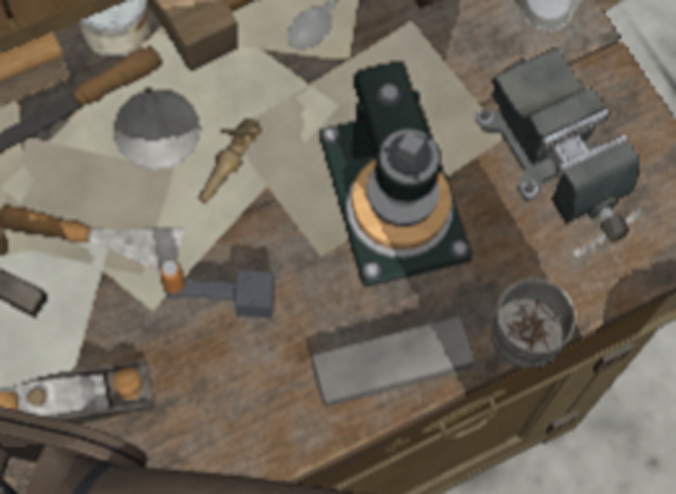

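The scene crop shows the gripper hiding the press (hub at crop 370,295). The top crop shows the crank clearly: hub at 254,292, orange handle at 172,276, spindle square at 410,155. I'll raise the hand out of view, pre-turning the wrist, then measure again.

```bash
python3 -m handwheel '[[[0.085,0,0,-0.04,-7],[0.085,0,0,-0.04,-7],[0.085,0,0,-0.04,-7],[0.085,0,0,-0.04,-7],[0.085,0,0,-0.04,-7],[0.085,0,0,0,-7],[0.085,0,0,0,-7],[0.085,0,0,0,-7],[0.085,0,0,0,-7],[0.085,0,0,0,-7],[0.085,0,0,0,-7],[0.085,0,0,0,-7]]]' 60
python3 - <<'E'
from h import *
np.set_printoptions(precision=4,suppress=True)
for n in('scene','top'):
    im=viewer.read_camera(n); cv2.imwrite(f'pics/{n}1.png',im)
H=dict(press=0,spindle_seat=.152,crank_hub=.018,crank_socket=0,crank_handle=.058,pad_disc=.06)
for k,z in H.items():
    uv=[]
    for n in('scene','top'):
        r=pin(n,k)
        for u,c in r[:2]: print(k,n,u,round(c,2),at_z(n,u,z))
        if r: uv.append((n,r[0][0]))
    if len(uv)==2: print('   tri',tri(uv))
a=cv2.imread('pics/scene1.png'); u=proj('scene',[.52,.246,.165]).astype(int); v=proj('top',[.52,.246,.165]).astype(int)
w=proj('top',[.46,.43,.03]).astype(int); q=proj('scene',[.46,.43,.03]).astype(int);print(u,v,w,q)
b=cv2.imread('pics/top1.png')
def cr(im,c): return cv2.resize(im[c[1]-27:c[1]+27,c[0]-36:c[0]+36],(396,297),interpolation=cv2.INTER_CUBIC)
cv2.imwrite('pics/quad1.png',np.vstack([np.hstack([cr(a,u),cr(b,v)]),np.hstack([cr(a,q),cr(b,w)])]))
E
```

```text
time: 2.4
eef_pos: [0.2173, 0.639, 0.4313]
tcp_rot: [-0.541, 0.841, -0.0, -0.0]
contact_force: [-0.3, 0.2, 0.2]
opening: 0.994
finger_force: 0.0
press scene [302.288 242.214] 0.8 [0.5241 0.2353 0.    ]
press top [316.12  212.982] 0.78 [0.5176 0.2366 0.    ]
   tri [0.5188 0.2382 0.0024]
spindle_seat scene [301.504 187.488] 0.68 [0.5253 0.2492 0.152 ]
spindle_seat top [317.296 186.48 ] 0.54 [0.5271 0.2437 0.152 ]
   tri [0.5291 0.2436 0.1493]
crank_hub scene [273.896 273.294] 0.78 [0.452  0.4073 0.018 ]
crank_hub scene [341.096 277.116] 0.66 [0.3461 0.3129 0.018 ]
crank_hub top [259.504 244.608] 0.65 [0.4539 0.403  0.018 ]
   tri [0.4556 0.4031 0.0142]
crank_socket scene [272.608 279.006] 0.89 [0.4573 0.4055 0.    ]
crank_socket top [256.872 245.49 ] 0.58 [0.4589 0.4095 0.    ]
   tri [0.4565 0.4086 0.0025]
crank_handle scene [238.616 268.506] 0.79 [0.4682 0.4895 0.058 ]
crank_handle top [222.712 236.796] 0.83 [0.4791 0.4913 0.058 ]
crank_handle top [246.12  193.788] 0.47 [0.584  0.4128 0.058 ]
   tri [0.4762 0.4885 0.0554]
pad_disc scene [299.488 224.7  ] 0.83 [0.5171 0.2583 0.06  ]
pad_disc top [316.624 203.196] 0.56 [0.5213 0.2392 0.06  ]
pad_disc top [222.88  236.502] 0.23 [0.4791 0.4907 0.06  ]
   tri [0.5292 0.239  0.048 ]
[304 182] [317 187] [248 242] [263 270]
```

View pics/quad1.png

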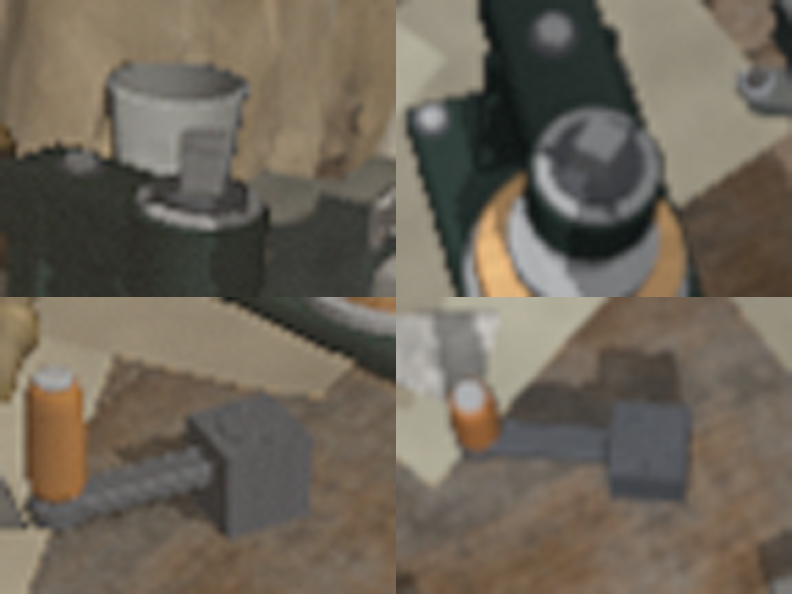

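The quad shows the square post in scene at about (305,191) at its base, standing inside a collar ring. In the top view the hub's top face is about (251..265, 234..248) with the handle top near (225,233). I'll work out poses from the corners and zoom in on the spindle.

```bash
python3 - <<'E'
from h import *
np.set_printoptions(precision=4,suppress=True)
T=[at_z('top',(c,r),.036) for c,r in((251.5,234.3),(265.1,234.3),(265.1,247.7),(251.3,247.7))]
print(np.array(T),np.mean(T,0))
S=lambda x,y:(227+x/5.5,243+(y-297)/5.5)
T=[at_z('scene',S(*p),.036) for p in((190,420),(252,396),(310,430),(232,452))];print(np.array(T),np.mean(T,0))
print('bottom',[at_z('scene',S(*p),0) for p in((225,533),(308,505))])
print('handle top',at_z('top',(212+(467-396)/5.5,215+(395-297)/5.5),.08),at_z('scene',S(55,378),.08))
out=[]
for n,c in(('scene',(304,187)),('top',(317,184))):
    ims=[]
    ims=np.float32(cv2.imread(f'pics/{n}1.png'))
    m=ims[c[1]-16:c[1]+16,c[0]-16:c[0]+16]
    m=np.clip((m-20)*1.5,0,255).astype(np.uint8)
    out.append(cv2.resize(m,(400,400),interpolation=cv2.INTER_CUBIC))
cv2.imwrite('pics/sp1.png',np.hstack(out))
for n in('scene','top'):
    for k in('crank_hub','press'):
        r=viewer.outline_of(n,k)
        if r: np.save(f'm_{n}_{k}.npy',r[0]['mask']); print(n,k,r[0]['confidence'],r[0]['mask'].sum(),np.array(r[0]['extent'])*[560,420,560,420])
E
```

```text
[[0.4793 0.4187 0.036 ]
 [0.4724 0.3845 0.036 ]
 [0.437  0.3914 0.036 ]
 [0.444  0.4257 0.036 ]] [0.4582 0.4051 0.036 ]
[[0.4718 0.4249 0.036 ]
 [0.4683 0.3952 0.036 ]
 [0.4358 0.3959 0.036 ]
 [0.4449 0.4283 0.036 ]] [0.4552 0.4111 0.036 ]
bottom [array([0.4458, 0.4303, 0.    ]), array([ 0.4374,  0.3938, -0.    ])]
handle top [0.4803 0.4837 0.08  ] [0.4734 0.4888 0.08  ]
scene crank_hub 0.91 849 [230.496 255.108  52.808  26.586]
scene press 0.68 3902 [256.592 173.88   80.976  84.798]
top press 0.94 3130 [286.608 154.98   56.784  86.52 ]
```

View pics/sp1.png

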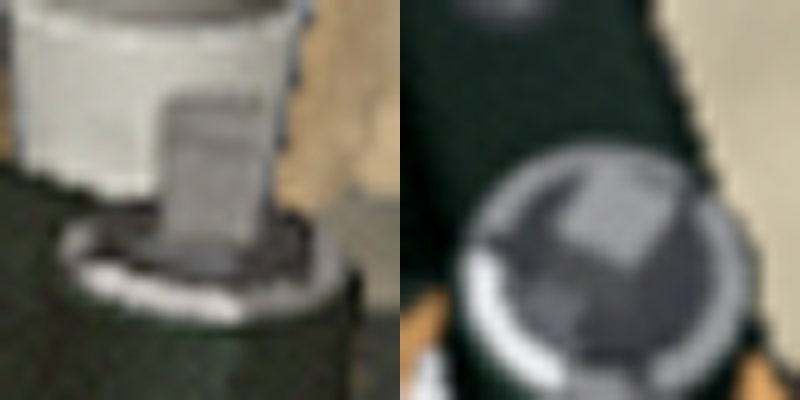

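The zoom shows the post in the scene seen face-on (columns about 301–309, base row about 190). In the top view its light top face has corners near zoom (605,165), (672,205), (630,270) and (565,228).

```bash
python3 - <<'E'
from h import *
np.set_printoptions(precision=4,suppress=True)
T=np.array([at_z('top',(301+(x-400)/12.5,168+y/12.5),.176) for x,y in((605,165),(672,205),(630,270),(565,228))])
print(T,T.mean(0)); d=np.roll(T,-1,0)-T
print(np.degrees(np.arctan2(d[:,1],d[:,0]))%90,np.linalg.norm(d[:,:2],axis=1))
ring=lambda n,u,z:at_z(n,u,z)
print('ring top',at_z('top',(301+(605-400)/12.5,168+272/12.5),.144),at_z('top',(301+(605-400)/12.5,168+272/12.5),.150))
print('ring scene',at_z('scene',(288+205/12.5,171+258/12.5),.146))
print('post base scene',at_z('scene',(288+213/12.5,171+240/12.5),.152))
print('post top scene',at_z('scene',(288+213/12.5,171+105/12.5),.176))
o,v=ray('scene',(305,190));print(np.degrees(np.arctan2(v[1],v[0])))
for z,a in((.152,.009),(.1735,.009),(.176,.0072)):
  for yaw in(35,41,47):
    P=[np.array([.528,.245,z])+a*np.array([np.cos(t)-0,np.sin(t),0])*2**.5 for t in np.radians(yaw+45+90*np.arange(4))]
    print(z,yaw,[(((proj('top',p)-[301,168])*12.5+[400,0]).round(),((proj('scene',p)-[288,171])*12.5).round()) for p in P] )
E
```

```text
[[0.5301 0.2447 0.176 ]
 [0.5194 0.2342 0.176 ]
 [0.5078 0.2451 0.176 ]
 [0.5187 0.2552 0.176 ]] [0.519  0.2448 0.176 ]
[44.6545 46.7343 42.6332 47.3858] [0.015  0.016  0.0149 0.0155]
ring top [0.522 0.244 0.144] [0.5194 0.2451 0.15  ]
ring scene [0.5128 0.2524 0.146 ]
post base scene [0.5079 0.2562 0.152 ]
post top scene [0.5134 0.2521 0.176 ]
-49.71141023009934
0.152 35 [(array([530., 230.]), array([120., 209.])), (array([600., 288.]), array([215., 218.])), (array([662., 227.]), array([225., 185.])), (array([592., 169.]), array([132., 177.]))]
0.152 41 [(array([531., 236.]), array([124., 211.])), (array([607., 288.]), array([220., 216.])), (array([661., 221.]), array([221., 183.])), (array([586., 169.]), array([127., 178.]))]
0.152 47 [(array([533., 242.]), array([129., 213.])), (array([613., 286.]), array([225., 215.])), (array([659., 214.]), array([216., 181.])), (array([579., 170.]), array([122., 180.]))]
0.1735 35 [(array([538., 182.]), array([125., 101.])), (array([609., 241.]), array([221., 109.])), (array([672., 179.]), array([232.,  78.])), (array([601., 121.]), array([138.
[... 242 characters left out ...]
, 105.])), (array([623., 240.]), array([232., 106.])), (array([669., 167.]), array([222.,  75.])), (array([588., 122.]), array([128.,  73.]))]
0.176 35 [(array([553., 176.]), array([137.,  86.])), (array([609., 224.]), array([214.,  93.])), (array([660., 174.]), array([222.,  68.])), (array([603., 127.]), array([147.,  62.]))]
0.176 41 [(array([553., 181.]), array([141.,  88.])), (array([615., 223.]), array([218.,  92.])), (array([659., 169.]), array([218.,  66.])), (array([598., 127.]), array([142.,  63.]))]
0.176 47 [(array([554., 186.]), array([145.,  89.])), (array([620., 222.]), array([222.,  90.])), (array([658., 164.]), array([214.,  65.])), (array([592., 128.]), array([138.,  64.]))]
```

```bash
cat >> h.py <<'E'
def delta(target,yaw=None):
    """tool-axes shift to a world TCP target after turning to tool-y yaw (deg); spin needed"""
    s=get_state(); r=R.from_quat(s['tcp_rot']).as_matrix(); y0=np.degrees(np.arctan2(r[1,1],r[0,1]))
    y=y0 if yaw is None else yaw
    th=np.radians(y); X=np.array([np.cos(th+np.pi/2),np.sin(th+np.pi/2),0]);Y=np.array([np.cos(th),np.sin(th),0]);Z=np.array([0,0,-1])
    d=np.array(target)-s['eef_pos']
    print('t',round(s['time'],2),'yaw',round(y0,2),'spin',round((y0-y+180)%360-180,2),'mm',(1000*np.array([d@X,d@Y,d@Z])).round(1),'q6',round(s['qpos'][5],3),'F',s['contact_force'].round(1),'T',s['wrist_torque'].round(3),'grip',round(s['finger_force'],1),'op',round(s['opening']*85,1),s['eef_pos'].round(4))
E
python3 -m handwheel '[[[0.085,0,0,0,-5.75],[0.085,0,0,0,-5.75],[0.085,0.0157,-0.026,0.0255,0],[0.085,0.0157,-0.026,0.0255,0],[0.085,0.0157,-0.026,0.0255,0],[0.085,0.0157,-0.026,0.0255,0],[0.085,0.0157,-0.026,0.0255,0],[0.085,0.0157,-0.026,0.0255,0],[0.085,0.0157,-0.026,0.0255,0],[0.085,0.0157,-0.026,0.0255,0],[0.085,0.0157,-0.026,0.0255,0],[0.085,0.0157,-0.026,0.0255,0]]]'
python3 -c "
from h import *
delta([.4575,.406,.15],167)"
```

```text
time: 4.3
eef_pos: [0.4352, 0.4254, 0.1755]
tcp_rot: [-0.621, 0.784, -0.0, 0.0]
contact_force: [-0.1, -0.1, 1.0]
opening: 0.995
finger_force: 0.0
t 4.3 yaw 166.72 spin -0.28 mm [ 13.9 -26.1  25.5] q6 -2.302 F [-0.1 -0.1  1. ] T [ 0.038 -0.041 -0.028] grip 0.0 op 84.5 [0.4352 0.4254 0.1755]
```

```bash
python3 -m handwheel '[[[0.085,0.0139,-0.0261,0.0255,-0.3],[0.085,0,0,0.04,0],[0.085,0,0,0.035,0],[0.085,0,0,0.03,0],[0.085,0,0,0.02,0],[0.085,0,0,0.014,0],[0.085,0,0,0,0]]]'
python3 -c "
from h import *
delta([.4575,.406,.005],167)
for n in('scene','top'):
    im=viewer.read_camera(n); cv2.imwrite(f'pics/{n}2.png',im)
a=cv2.imread('pics/scene2.png')[215:305,200:320];b=cv2.imread('pics/top2.png')[190:280,190:310]
cv2.imwrite('pics/g2.png',np.hstack([cv2.resize(x,(400,300),interpolation=cv2.INTER_CUBIC) for x in(a,b)]))
"
```

```text
time: 4.88
eef_pos: [0.4544, 0.4056, 0.0082]
tcp_rot: [-0.623, 0.783, 0.0, -0.003]
contact_force: [0.1, -0.4, 0.6]
opening: 1.001
finger_force: 0.0
t 4.88 yaw 167.01 spin 0.01 mm [-1.1 -3.   3.2] q6 -2.353 F [ 0.1 -0.4  0.6] T [-0.016  0.01   0.001] grip 0.0 op 85.0 [0.4544 0.4056 0.0082]
```

View pics/g2.png

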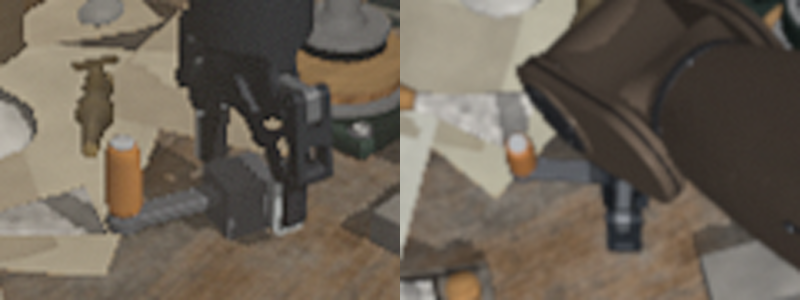

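The scene crop shows the fingers straddling the hub (near finger right of the hub at crop 285,215), and in the top view the near finger lines up with the hub. I'll lower 3 mm and close.

```bash
python3 -m handwheel '[[[0.085,-0.001,-0.003,0.003,0],[0.06,0,0,0,0],[0.045,0,0,0,0],[0.034,0,0,0,0],[0.03,0,0,0,0],[0.03,0,0,0,0],[0.03,0,0,0,0],[0.03,0,0,0,0],[0.03,0,0,0,0]]]' 60
python3 -c "
from h import *
delta([.4575,.406,.005],167)"
```

```text
time: 5.73
eef_pos: [0.4601, 0.4077, 0.0098]
tcp_rot: [-0.623, 0.783, 0.0, 0.001]
contact_force: [-2.2, 0.3, 5.7]
opening: 0.411
finger_force: 62.6
t 5.73 yaw 167.01 spin 0.01 mm [2.2 2.1 4.8] q6 -2.355 F [-2.2  0.3  5.7] T [-0.083  0.336  0.044] grip 62.6 op 35.0 [0.4601 0.4077 0.0098]
```

```bash
python3 -m handwheel '[[[0.03,0,0,-0.005,0],[0.03,0,0,-0.02,0],[0.03,0,0,-0.04,0],[0.03,0,0,-0.04,0],[0.03,0,0,-0.04,0],[0.03,0,0,-0.04,0],[0.03,0,0,-0.02,0],[0.03,0,0,0,0],[0.03,0,0,0,0]]]'
python3 -c "
from h import *
delta([.518,.246,.215],134)"
```

```text
time: 6.48
eef_pos: [0.4593, 0.407, 0.2132]
tcp_rot: [-0.623, 0.782, -0.0, -0.0]
contact_force: [-1.0, -1.2, -5.2]
opening: 0.411
finger_force: 61.7
t 6.48 yaw 167.02 spin 33.02 mm [  69.7 -156.6   -1.8] q6 -2.355 F [-1.  -1.2 -5.2] T [-0.102  0.093  0.026] grip 61.7 op 34.9 [0.4593 0.407  0.2132]
```

```bash
python3 -m handwheel '[[[0.03,0,0,0,6.6],[0.03,0,0,0,6.6],[0.03,0,0,0,6.6],[0.03,0,0,0,6.6],[0.03,0,0,0,6.6],[0.03,0.0116,-0.0261,0,0],[0.03,0.0116,-0.0261,0,0],[0.03,0.0116,-0.0261,0,0],[0.03,0.0116,-0.0261,0,0],[0.03,0.0116,-0.0261,0,0],[0.03,0.0116,-0.0261,0,0],[0.03,0,0,0,0]]]'
cat > look.py <<'E'
from h import *
import sys
i=sys.argv[1]
np.set_printoptions(precision=4,suppress=True)
delta([.518,.246,.200],134)
for n in('scene','top'):
    im=viewer.read_camera(n); cv2.imwrite(f'pics/{n}{i}.png',im)
for k in('crank_hub','crank_socket','crank_handle','spindle_seat'):
    uv=[]
    for n in('scene','top'):
        r=pin(n,k)
        for u,c in r[:1]: print(k,n,u,round(c,2))
        if r: uv.append((n,r[0][0]))
    if len(uv)==2: print('   tri',tri(uv))
a=cv2.imread(f'pics/scene{i}.png')[140:215,255:355];b=cv2.imread(f'pics/top{i}.png')[140:215,265:365]
cv2.imwrite(f'pics/g{i}.png',np.hstack([cv2.resize(x,(400,300),interpolation=cv2.INTER_CUBIC) for x in(a,b)]))
E
python3 look.py 3
```

```text
time: 7.48
eef_pos: [0.5176, 0.2413, 0.2084]
tcp_rot: [-0.373, 0.928, -0.001, -0.005]
contact_force: [-0.6, 1.1, -4.0]
opening: 0.412
finger_force: 61.8
t 7.48 yaw 133.78 spin -0.22 mm [-3.5  3.1  8.4] q6 -2.074 F [-0.6  1.1 -4. ] T [-0.017  0.04   0.041] grip 61.8 op 35.0 [0.5176 0.2413 0.2084]
crank_hub scene [305.816 160.692] 0.86
crank_hub top [323.12  175.602] 0.82
   tri [0.5257 0.2365 0.2143]
crank_socket scene [305.928 169.302] 0.97
crank_handle scene [273.616 140.994] 0.7
crank_handle top [293.496 154.602] 0.94
   tri [0.5685 0.2996 0.2616]
spindle_seat scene [301.784 188.58 ] 0.47
spindle_seat top [317.52  187.908] 0.51
   tri [0.5268 0.2439 0.147 ]
```

View pics/g3.png

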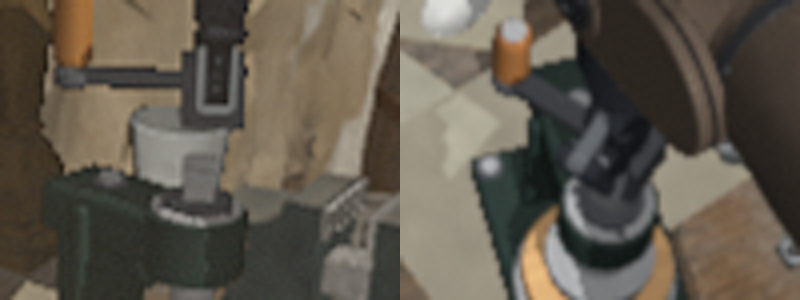

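The scene crop shows the hub level and square to the view above the post, its centre (~212) a bit right of the post (~203). I'll measure that by edge profiles.

```bash
python3 - <<'E'
from h import *
np.set_printoptions(precision=4,suppress=True,linewidth=150)
delta([.518,.246,.2],134)
g=cv2.imread('pics/scene3.png').astype(int)
for r in(168,169,170,182,184,186): print(r,g[r,296:322].sum(1)//3)
s=get_state();p=s['eef_pos']
print('hub top',at_z('top',(323.12,175.6),.2166),'hub scene',at_z('scene',(305.8,160.7),.2166),at_z('scene',(305.93,169.3),.1986))
for P in(p,p+[0,0,-.01],[.519,.2448,.164]):print(P,proj('scene',P),proj('top',P))
E
```

```text
t 7.98 yaw 134.09 spin 0.09 mm [ 0.7 -0.7 13.7] q6 -2.072 F [-0.2  0.3 -4.6] T [-0.043  0.022  0.019] grip 61.8 op 35.1 [0.518  0.247  0.2137]
168 [114 114 112  97  69  61  63  61  69  84  92  94  93  94  95  94  80  66  61  56 100 111 106 114 112 116]
169 [114 114 115 103  73  60  62  64  62  57  59  58  57  59  59  59  60  62  62  58 101 109 108 113 115 119]
170 [114 114 113 108  73  56  59  62  62  64  59  60  63  60  61  60  62  63  61  55 100 110 107 114 118 119]
182 [141 140 140 147 122  99  99 100  99  97  98 101 105 109  77  99 115 118 114 118 117 119 129 133 132 128]
184 [147 146 145 148 126 107 105 107 109 107 108 109 111  99 111 116 116 116 109 107 117 125 128 126 124 118]
186 [118 127 123 124  96  99 106 105 106 104 108 108 106  83 109 120 121 114 106  98  92 108 112 112 114 110]
hub top [0.5232 0.2362 0.2166] hub scene [0.5227 0.2424 0.2166] [0.5165 0.2475 0.1986]
[0.518  0.247  0.2137] [305.9372 162.7661] [318.9532 178.9819]
[0.518  0.247  0.2037] [305.6833 166.9755] [318.5932 180.8519]
[0.519, 0.2448, 0.164] [305.0206 182.9672] [318.0273 187.4765]
```

```bash
python3 - <<'E'
from h import *
np.set_printoptions(precision=4,suppress=True,linewidth=170)
g=viewer.read_camera('scene').astype(int); cv2.imwrite('pics/scene4.png',g)
for r in range(164,172): print(r,g[r,294:322].sum(1)//3)
for r in range(176,190,2): print(r,g[r,294:322].sum(1)//3)
print(pin('scene','crank_socket'),pin('scene','crank_handle'),pin('scene','crank_hub'))
t=viewer.read_camera('top'); cv2.imwrite('pics/top4.png',t)
for k,z in(('crank_socket',.2039),('crank_handle',.262),('crank_hub',.222)):
  for u,c in pin('top',k): print(k,u,c,at_z('top',u,z))
delta([.518,.246,.2],134)
E
```

```text
164 [117 117 116 125  84  58  64  60 105 120  97  90  94  82  72  73  98 118  83  58  88 117 123 122 118 116 117 117]
165 [115 117 117 124  85  57  64  59  94 114 117 139 129 112 109 110 118 111  78  53 113 123 119 118 111 114 117 117]
166 [114 115 116 121  82  60  64  61  71  86  99 126 109  97  99  98 101  85  65  57 110 121 117 113 111 115 116 115]
167 [115 114 114 116  78  56  64  63  60  57  69  67  65  67  63  67  67  63  62  56 111 119 115 110 108 113 116 114]
168 [115 116 115 118  79  67  66  72  64  60  61  63  61  62  63  62  61  63  62  57 107 116 108 106 107 113 114 116]
169 [116 115 114 117  89  80  80  82  66  56  60  62  60  64  62  62  63  63  57  56 104 112 108 106 106 114 117 119]
170 [115 115 113 115 108 102 102 101  89  86  81  79  75  73  67  63  62  67  84  93 111 108 106 106 105 116 117 120]
171 [112 112 111 113 112 111 109 107 103  99  96  91  83  77  72  64  76 104 103 114 115 108 108 106 108 115 119 119]
176 [143 143 146 148 147 146 149 147 144 143 140 137 132 128 123 122 113  86 107 111 110 110 107 110 109 113 116 119]
178 [143 146 146 149 147 148 146 132 1
[... 453 characters left out ...]
6 123 122  98 101 108 106 107 107 107 107 104  84 108 121 121 114 106  97  91 106 111 112 114 113]
188 [ 60  65  60  59  60  60  68 101 111 108 107 109 109 110  89  62  55  48  71  94  96  96  95  94  93  90  89  90]
[(array([306.712, 166.194]), 0.75)] [(array([274.008, 139.902]), 0.84)] [(array([307.328, 159.894]), 0.75)]
crank_handle [289.576 151.41 ] 0.81 [0.5761 0.3054 0.262 ]
crank_hub [317.576 175.098] 0.79 [0.5245 0.2494 0.222 ]
t 8.38 yaw 134.02 spin 0.02 mm [ 0.5  0.  13.9] q6 -2.072 F [ 0.1 -0.7 -4. ] T [-0.014  0.003 -0.034] grip 61.8 op 34.8 [0.5184 0.2463 0.2139][ WARN:0@0.482] global loadsave.cpp:1063 imwrite_ Unsupported depth image for selected encoder is fallbacked to CV_8U.
```

```bash
cat > fit.py <<'E'
from h import *
np.set_printoptions(precision=4,suppress=True)
def post(x,y,yaw):
    t=np.radians(yaw+45+90*np.arange(4))
    q=lambda a,z:np.c_[x+a*2**.5*np.cos(t),y+a*2**.5*np.sin(t),np.full(4,z)]
    A,B,C=q(.009,.152),q(.009,.1735),q(.0072,.176)
    F=[C]
    for i in range(4):
        j=(i+1)%4; F+= [np.array([B[i],B[j],C[j],C[i]]),np.array([A[i],A[j],B[j],B[i]])]
    return F
S=8
def labels(n,prm,box):
    x0,y0,x1,y1=box; L=np.zeros(((y1-y0)*S,(x1-x0)*S),np.uint8); o=np.array(viewer.camera_params(n)['xyz'])
    cen=np.array([prm[0],prm[1],.164])
    for k,f in sorted(enumerate(post(*prm),1),key=lambda kf:kf[0]==1):
        nrm=np.cross(f[1]-f[0],f[2]-f[0]); nrm*=np.sign(nrm@(f.mean(0)-cen))
        if nrm@(o-f.mean(0))<=0: continue
        uv=np.array([(proj(n,p)+.5-[x0,y0])*S for p in f])
        cv2.fillConvexPoly(L,np.round((uv-.5)*16).astype(np.int32),k,shift=4)
    return L
def cost(n,prm,img,box,full=False):
    x0,y0,x1,y1=box; L=labels(n,prm,box); cols=[]
    for k in np.unique(L): cols.append(cv2.resize((L==k).astype(np.float32),(x1-x0,y1-y0),interpolation=cv2.INTER_AREA).ravel())
    M=np.array(cols).T; Y=img[y0:y1,x0:x1].reshape(-1,3).astype(float)
    if n=='scene': pass
    c,_,_,_=np.linalg.lstsq(M,Y,rcond=None); return np.abs(M@c-Y).mean()
if __name__=='__main__':
    im=cv2.imread('pics/top1.png')
    for bx in((312,179,326,192),(313,180,325,191)):
        res=sorted((cost('top',(x,y,w),im,bx),x,y,w) for x in np.arange(.512,.5261,.002) for y in np.arange(.240,.2521,.002) for w in range(0,90,6))
        c,x,y,w=res[0]
        res=sorted((cost('top',(x+a,y+b,w+d),im,bx),x+a,y+b,w+d) for a in np.arange(-.002,.0021,.001) for b in np.arange(-.002,.0021,.001) for d in range(-6,7,2))
        print(bx,np.array(res[:6]))
E
python3 fit.py
```

```text
Traceback (most recent call last):
  File "fit.py", line 30, in <module>
    res=sorted((cost('top',(x,y,w),im,bx),x,y,w) for x in np.arange(.512,.5261,.002) for y in np.arange(.240,.2521,.002) for w in range(0,90,6))
  File "fit.py", line 30, in <genexpr>
    res=sorted((cost('top',(x,y,w),im,bx),x,y,w) for x in np.arange(.512,.5261,.002) for y in np.arange(.240,.2521,.002) for w in range(0,90,6))
                ~~~~^^^^^^^^^^^^^^^^^^^^^
  File "fit.py", line 22, in cost
    x0,y0,x1,y1=box; L=labels(n,prm,box); cols=[]
                       ~~~~~~^^^^^^^^^^^
  File "fit.py", line 18, in labels
    uv=np.array([(proj(n,p)+.5-[x0,y0])*S for p in f])
                  ~~~~^^^^^
  File "h.py", line 14, in proj
    p,f=cam(n); c=R.from_quat(p['attitude']).inv().apply(np.array(P)-p['xyz']); s=np.array([c[0],-c[1]])/-c[2]
        ~~~^^^
  File "h.py", line 5, in cam
    p=viewer.camera_params(n); f=210/np.tan(np.radians(p['fov_y'])/2)
ValueError: time passes only in moves, steps and waits
```

```bash
sed -i 's/^def cam(n):/import functools\n@functools.lru_cache\ndef cam(n):/' h.py; sed -i "s/o=np.array(viewer.camera_params(n)\['xyz'\])/o=np.array(cam(n)[0]['xyz'])/" fit.py; time python3 fit.py
```

```text
(312, 179, 326, 192) [[ 9.3055  0.522   0.245  46.    ]
 [ 9.3842  0.523   0.245  48.    ]
 [ 9.4159  0.522   0.245  48.    ]
 [ 9.435   0.522   0.245  50.    ]
 [ 9.4705  0.522   0.245  52.    ]
 [ 9.481   0.522   0.245  44.    ]]
(313, 180, 325, 191) [[ 7.9037  0.522   0.245  46.    ]
 [ 7.9864  0.522   0.245  48.    ]
 [ 8.0316  0.521   0.245  46.    ]
 [ 8.0455  0.522   0.245  44.    ]
 [ 8.0517  0.522   0.245  50.    ]
 [ 8.055   0.521   0.245  42.    ]]
real	0m2.119s
user	0m2.663s
sys	0m0.072s
```

```bash
python3 -m handwheel '[[[0.03,0,-0.002,0,-1.5],[0.03,0,0,0.01,0],[0.03,0,0,0.01,0],[0.03,0,0,0.006,0],[0.03,0,0,0,0],[0.03,0,0,0,0],[0.03,0,0,0,0]]]'
python3 -c "
from h import *
delta([.519,.245,.186],135.5)"
python3 -m handwheel '[[[0.03,0,0,0.0015,0],[0.03,0,0,0,0],[0.03,0,0,0.0015,0],[0.03,0,0,0,0]]]'
python3 -c "
from h import *
delta([.519,.245,.186],135.5)"
```

```text
time: 8.97
eef_pos: [0.5197, 0.2449, 0.1876]
tcp_rot: [-0.387, 0.922, 0.0, -0.0]
contact_force: [0.2, 0.6, -3.8]
opening: 0.41
finger_force: 62.0
t 8.97 yaw 135.51 spin 0.01 mm [0.4 0.6 1.6] q6 -2.101 F [ 0.2  0.6 -3.8] T [-0.068  0.055 -0.045] grip 62.0 op 34.9 [0.5197 0.2449 0.1876]
time: 9.3
eef_pos: [0.5197, 0.2449, 0.1847]
tcp_rot: [-0.387, 0.922, 0.0, -0.0]
contact_force: [-0.1, 0.6, -4.4]
opening: 0.412
finger_force: 62.0
t 9.3 yaw 135.52 spin 0.02 mm [ 0.4  0.6 -1.3] q6 -2.101 F [-0.1  0.6 -4.4] T [ 0.003  0.04  -0.026] grip 62.0 op 35.0 [0.5197 0.2449 0.1847]
```

```bash
python3 -m handwheel '[[[0.03,0,0,0.001,0],[0.03,0,0,0.001,0],[0.03,0,0,0,0]]]'
python3 -m handwheel '[[[0.03,0,0,0.001,0],[0.03,0,0,0.001,0],[0.03,0,0,0,0]]]'
python3 -c "
from h import *
delta([.519,.245,.186],135.5)"
```

```text
time: 9.55
eef_pos: [0.5198, 0.2449, 0.1826]
tcp_rot: [-0.387, 0.922, 0.0, 0.0]
contact_force: [0.4, 0.1, -4.6]
opening: 0.414
finger_force: 61.8
time: 9.8
eef_pos: [0.5198, 0.2449, 0.1806]
tcp_rot: [-0.387, 0.922, 0.0, 0.0]
contact_force: [0.1, 0.5, -5.1]
opening: 0.412
finger_force: 61.8
t 9.8 yaw 135.52 spin 0.02 mm [ 0.5  0.6 -5.4] q6 -2.102 F [ 0.1  0.5 -5.1] T [-0.01   0.032 -0.025] grip 61.8 op 35.0 [0.5198 0.2449 0.1806]
```

```bash
python3 -m handwheel '[[[0.03,0,0,0.0015,0],[0.03,0,0,0.0015,0],[0.03,0,0,0,0]]]'
python3 -m handwheel '[[[0.03,0,0,0.0015,0],[0.03,0,0,0.0015,0],[0.03,0,0,0,0]]]'
python3 -c "
from h import *
delta([.519,.245,.162],135.5)"
```

```text
time: 10.05
eef_pos: [0.5198, 0.2449, 0.1775]
tcp_rot: [-0.387, 0.922, 0.0, 0.0]
contact_force: [0.0, 0.2, -4.5]
opening: 0.409
finger_force: 61.8
time: 10.3
eef_pos: [0.5198, 0.2449, 0.1745]
tcp_rot: [-0.387, 0.922, 0.0, 0.0]
contact_force: [1.2, 0.5, -4.6]
opening: 0.411
finger_force: 61.9
t 10.3 yaw 135.52 spin 0.02 mm [ 0.5  0.6 12.5] q6 -2.101 F [ 1.2  0.5 -4.6] T [ 0.075 -0.031  0.011] grip 61.9 op 34.9 [0.5198 0.2449 0.1745]
```

```bash
python3 -m handwheel '[[[0.03,0,0,0.0015,0],[0.03,0,0,0.0015,0],[0.03,0,0,0.001,0],[0.03,0,0,0,0]]]'
python3 -m handwheel '[[[0.03,0,0,0.0015,0],[0.03,0,0,0.0015,0],[0.03,0,0,0.001,0],[0.03,0,0,0,0]]]'
python3 -c "
from h import *
delta([.519,.245,.162],135.5)"
```

```text
time: 10.63
eef_pos: [0.5198, 0.2449, 0.1706]
tcp_rot: [-0.387, 0.922, 0.0, 0.0]
contact_force: [0.9, 1.7, -5.0]
opening: 0.41
finger_force: 61.9
time: 10.97
eef_pos: [0.5198, 0.2449, 0.1666]
tcp_rot: [-0.387, 0.922, 0.0, 0.0]
contact_force: [0.8, 0.4, -4.8]
opening: 0.41
finger_force: 61.9
t 10.97 yaw 135.51 spin 0.01 mm [0.5 0.6 4.6] q6 -2.101 F [ 0.8  0.4 -4.8] T [ 0.134 -0.107 -0.04 ] grip 61.9 op 34.8 [0.5198 0.2449 0.1666]
```

Sliding on freely. Now the last millimetres, until the hub meets the collar.

```bash
python3 -m handwheel '[[[0.03,0,0,0.001,0],[0.03,0,0,0.001,0],[0.03,0,0,0.001,0],[0.03,0,0,0,0]]]'
python3 -m handwheel '[[[0.03,0,0,0.0007,0],[0.03,0,0,0.0007,0],[0.03,0,0,0,0]]]'
python3 -c "
from h import *
delta([.519,.245,.162],135.5)"
```

```text
time: 11.3
eef_pos: [0.5198, 0.2449, 0.1636]
tcp_rot: [-0.387, 0.922, 0.0, 0.0]
contact_force: [-0.2, 0.7, -5.7]
opening: 0.408
finger_force: 61.9
time: 11.55
eef_pos: [0.5198, 0.2449, 0.1623]
tcp_rot: [-0.387, 0.922, 0.0, 0.0]
contact_force: [0.2, 1.7, -3.6]
opening: 0.415
finger_force: 61.9
t 11.55 yaw 135.52 spin 0.02 mm [0.5 0.6 0.3] q6 -2.101 F [ 0.2  1.7 -3.6] T [ 0.179  0.068 -0.   ] grip 61.9 op 35.2 [0.5198 0.2449 0.1623]
```

```bash
python3 -m handwheel '[[[0.03,0,0,0.0005,0],[0.03,0,0,0.0005,0],[0.03,0,0,0,0]]]'
python3 -m handwheel '[[[0.03,0,0,0.0005,0],[0.03,0,0,0.0003,0],[0.03,0,0,0,0]]]'
```

```text
time: 11.8
eef_pos: [0.5198, 0.2449, 0.1618]
tcp_rot: [-0.387, 0.922, 0.0, -0.0]
contact_force: [-1.1, 0.9, -0.9]
opening: 0.411
finger_force: 62.2
time: 12.05
eef_pos: [0.5198, 0.2449, 0.1618]
tcp_rot: [-0.387, 0.922, -0.0, -0.0]
contact_force: [-4.4, -1.4, 3.7]
opening: 0.411
finger_force: 62.8
```

```bash
python3 -m handwheel '[[[0.03,0,0,0,2],[0.03,0,0,0,4],[0.03,0,0,0,4],[0.03,0,0,0,4],[0.03,0,0,0,4],[0.03,0,0,0,4],[0.03,0,0,0,2],[0.03,0,0,0,0]]]' 80
python3 -c "
from h import *
delta([.519,.245,.162],135.5)
print(pin('scene','crank_hub'),pin('scene','crank_handle'))"
```

```text
time: 12.72
eef_pos: [0.5197, 0.2461, 0.1618]
tcp_rot: [-0.187, 0.982, 0.001, 0.0]
contact_force: [-3.6, 2.1, 4.1]
opening: 0.405
finger_force: 79.6
t 12.72 yaw 111.5 spin -24.0 mm [ 1.2 -0.3 -0.2] q6 -1.682 F [-3.6  2.1  4.1] T [0.478 0.717 0.121] grip 79.6 op 34.5 [0.5197 0.2461 0.1618]
[(array([307.328, 159.894]), 0.75)] [(array([274.008, 139.902]), 0.84)]
```

```bash
cat > m.py <<'E'
from h import *
delta([.519,.245,.162],135.5)
E
python3 -m handwheel '[[[0.03,0,0,0,0],[0.03,0,0,0,0]]]'; python3 m.py
python3 -m handwheel '[[[0.03,0,0,0,3],[0.03,0,0,0,4],[0.03,0,0,0,4],[0.03,0,0,0,4],[0.03,0,0,0,4],[0.03,0,0,0,4],[0.03,0,0,0,4]]]'; python3 m.py
```

```text
time: 12.98
eef_pos: [0.5197, 0.2461, 0.1618]
tcp_rot: [-0.187, 0.982, 0.001, 0.0]
contact_force: [-4.0, 4.2, 4.1]
opening: 0.407
finger_force: 79.6
t 12.98 yaw 111.55 spin -23.95 mm [ 1.3 -0.2 -0.2] q6 -1.683 F [-4.   4.2  4.1] T [0.4   0.663 0.07 ] grip 79.6 op 34.6 [0.5197 0.2461 0.1618]
time: 13.57
eef_pos: [0.5197, 0.2464, 0.1619]
tcp_rot: [0.049, 0.999, 0.001, 0.0]
contact_force: [-4.1, 4.6, 4.1]
opening: 0.407
finger_force: 79.5
t 13.57 yaw 84.42 spin -51.08 mm [ 1.5 -0.5 -0.1] q6 -1.209 F [-4.1  4.6  4.1] T [0.618 0.665 0.341] grip 79.5 op 34.6 [0.5197 0.2464 0.1619]
```

```bash
python3 -m handwheel '[[[0.03,0,0,0,4],[0.03,0,0,0,4],[0.03,0,0,0,4],[0.03,0,0,0,4],[0.03,0,0,0,4],[0.03,0,0,0,4],[0.03,0,0,0,4],[0.03,0,0,0,4]]]'; python3 m.py
python3 -m handwheel '[[[0.03,0,0,0,2],[0.03,0,0,0,2],[0.03,0,0,0,2],[0.03,0,0,0,2],[0.03,0,0,0,2],[0.03,0,0,0,2]]]'; python3 m.py
```

```text
time: 14.23
eef_pos: [0.5197, 0.2467, 0.1618]
tcp_rot: [0.322, 0.947, 0.002, -0.0]
contact_force: [-3.6, 5.4, 3.9]
opening: 0.406
finger_force: 79.5
t 14.23 yaw 52.42 spin -83.08 mm [ 1.7 -0.7 -0.2] q6 -0.651 F [-3.6  5.4  3.9] T [0.748 0.658 0.358] grip 79.5 op 34.5 [0.5197 0.2467 0.1618]
time: 14.73
eef_pos: [0.5199, 0.2468, 0.1618]
tcp_rot: [0.419, 0.908, 0.002, -0.0]
contact_force: [-3.4, 4.9, 3.5]
opening: 0.406
finger_force: 79.6
t 14.73 yaw 40.5 spin -95.0 mm [ 1.9 -0.7 -0.2] q6 -0.443 F [-3.4  4.9  3.5] T [0.791 0.614 0.292] grip 79.6 op 34.5 [0.5199 0.2468 0.1618]
```

```bash
python3 -m handwheel '[[[0.03,0,0,0,2],[0.03,0,0,0,2],[0.03,0,0,0,2],[0.03,0,0,0,2],[0.03,0,0,0,2],[0.03,0,0,0,2]]]'; python3 m.py
```

```text
time: 15.23
eef_pos: [0.52, 0.2469, 0.1619]
tcp_rot: [0.511, 0.859, 0.002, -0.0]
contact_force: [-2.7, 5.6, 3.1]
opening: 0.408
finger_force: 79.6
t 15.23 yaw 28.5 spin -107.0 mm [ 2.  -0.7 -0.1] q6 -0.234 F [-2.7  5.6  3.1] T [0.904 0.544 0.345] grip 79.6 op 34.6 [0.52   0.2469 0.1619]
```

```bash
python3 -m handwheel '[[[0.03,0,0,0,2.5],[0.03,0,0,0,2.5],[0.03,0,0,0,2.5],[0.03,0,0,0,2.5],[0.03,0,0,0,2.5],[0.03,0,0,0,2.5],[0.03,0,0,0,2.5],[0.03,0,0,0,2.5]]]'; python3 m.py
```

```text
time: 15.9
eef_pos: [0.5202, 0.247, 0.1619]
tcp_rot: [0.653, 0.757, 0.002, -0.001]
contact_force: [-2.5, 6.1, 2.1]
opening: 0.408
finger_force: 79.6
t 15.9 yaw 8.47 spin -127.03 mm [ 2.3 -0.5 -0.1] q6 0.116 F [-2.5  6.1  2.1] T [0.876 0.425 0.33 ] grip 79.6 op 34.7 [0.5202 0.247  0.1619]
```

```bash
python3 -m handwheel '[[[0.03,0,0,0,2.5],[0.03,0,0,0,2.5],[0.03,0,0,0,2.5],[0.03,0,0,0,2.5],[0.03,0,0,0,2.5],[0.03,0,0,0,2.5],[0.03,0,0,0,2.5],[0.03,0,0,0,2.5]]]'; python3 m.py
```

```text
time: 16.57
eef_pos: [0.5204, 0.247, 0.1619]
tcp_rot: [0.775, 0.633, 0.003, -0.001]
contact_force: [-0.6, 6.2, 1.8]
opening: 0.404
finger_force: 79.5
t 16.57 yaw -11.53 spin -147.03 mm [ 2.4 -0.4 -0.1] q6 0.465 F [-0.6  6.2  1.8] T [0.864 0.361 0.321] grip 79.5 op 34.3 [0.5204 0.247  0.1619]
```

```bash
python3 -m handwheel '[[[0.03,0,0,0,2.5],[0.03,0,0,0,2.5],[0.03,0,0,0,2.5],[0.03,0,0,0,2.5],[0.03,0,0,0,2.5],[0.03,0,0,0,2.5],[0.03,0,0,0,2.5],[0.03,0,0,0,2.5]]]'; python3 m.py
```

```text
time: 17.23
eef_pos: [0.5207, 0.2469, 0.1619]
tcp_rot: [0.873, 0.488, 0.003, -0.001]
contact_force: [-1.0, 5.7, 1.7]
opening: 0.403
finger_force: 79.5
t 17.23 yaw -31.53 spin -167.03 mm [ 2.5 -0.1 -0.1] q6 0.814 F [-1.   5.7  1.7] T [0.85  0.28  0.335] grip 79.5 op 34.3 [0.5207 0.2469 0.1619]
```

```bash
python3 -m handwheel '[[[0.03,0,0,0,2.5],[0.03,0,0,0,2.5],[0.03,0,0,0,2.5],[0.03,0,0,0,2.5],[0.03,0,0,0,2.5],[0.03,0,0,0,2.5],[0.03,0,0,0,2.5],[0.03,0,0,0,2.5]]]'; python3 m.py
```

```text
time: 17.9
eef_pos: [0.5209, 0.2467, 0.1619]
tcp_rot: [0.944, 0.329, 0.003, -0.001]
contact_force: [0.3, 6.5, 1.7]
opening: 0.41
finger_force: 79.4
t 17.9 yaw -51.53 spin 172.97 mm [ 2.5  0.1 -0.1] q6 1.163 F [0.3 6.5 1.7] T [0.73  0.115 0.315] grip 79.4 op 34.9 [0.5209 0.2467 0.1619]
```

```bash
python3 -m handwheel '[[[0.03,0,0,0,2.5],[0.03,0,0,0,2.5],[0.03,0,0,0,2.5],[0.03,0,0,0,2.5],[0.03,0,0,0,2.5],[0.03,0,0,0,2.5],[0.03,0,0,0,2.5],[0.03,0,0,0,2.5]]]'; python3 m.py
```

```text
time: 18.57
eef_pos: [0.521, 0.2465, 0.1619]
tcp_rot: [0.987, 0.161, 0.002, -0.001]
contact_force: [-0.4, 5.6, 1.2]
opening: 0.405
finger_force: 79.4
t 18.57 yaw -71.53 spin 152.97 mm [ 2.5  0.4 -0.1] q6 1.512 F [-0.4  5.6  1.2] T [0.66  0.115 0.298] grip 79.4 op 34.4 [0.521  0.2465 0.1619]
```

```bash
python3 -m handwheel '[[[0.03,0,0,0,2.5],[0.03,0,0,0,2.5],[0.03,0,0,0,2.5],[0.03,0,0,0,2.5],[0.03,0,0,0,2.5],[0.03,0,0,0,2.5]]]'; python3 m.py
```

```text
time: 19.07
eef_pos: [0.521, 0.2463, 0.1619]
tcp_rot: [1.0, 0.03, 0.002, -0.002]
contact_force: [-0.0, 5.1, 2.4]
opening: 0.408
finger_force: 79.4
t 19.07 yaw -86.52 spin 137.98 mm [ 2.4  0.5 -0.1] q6 1.774 F [-0.   5.1  2.4] T [0.616 0.141 0.271] grip 79.4 op 34.7 [0.521  0.2463 0.1619]
```

```bash
python3 -m handwheel '[[[0.03,0,0,0,2.5],[0.03,0,0,0,2.5],[0.03,0,0,0,2.5],[0.03,0,0,0,2.5],[0.03,0,0,0,2.5],[0.03,0,0,0,2.5],[0.03,0,0,0,2.5],[0.03,0,0,0,2.5]]]'; python3 m.py
```

```text
time: 19.73
eef_pos: [0.521, 0.2461, 0.1619]
tcp_rot: [0.99, -0.143, 0.002, -0.001]
contact_force: [-0.3, 3.3, 1.8]
opening: 0.408
finger_force: 79.5
t 19.73 yaw -106.46 spin 118.04 mm [ 2.2  0.7 -0.1] q6 2.122 F [-0.3  3.3  1.8] T [0.444 0.09  0.551] grip 79.5 op 34.7 [0.521  0.2461 0.1619]
```

```bash
python3 -m handwheel '[[[0.03,0,0,0,2.5],[0.03,0,0,0,2.5],[0.03,0,0,0,2.5],[0.03,0,0,0,2.5],[0.03,0,0,0,2.5],[0.03,0,0,0,2.5]]]'; python3 m.py
python3 -c "
from h import *
for n in('scene','top'):
    im=viewer.read_camera(n); cv2.imwrite(f'pics/{n}5.png',im)
    print(n,[(u,c,at_z(n,u,.21)) for u,c in pin(n,'crank_handle')])
    print(n,[(u,c,at_z(n,u,.17)) for u,c in pin(n,'crank_hub')])
a=cv2.imread('pics/scene5.png')[130:250,235:355];b=cv2.imread('pics/top5.png')[130:250,255:375]
cv2.imwrite('pics/g5.png',np.hstack([cv2.resize(x,(400,400),interpolation=cv2.INTER_CUBIC) for x in(a,b)]))
"
```

```text
time: 20.23
eef_pos: [0.5209, 0.2459, 0.1619]
tcp_rot: [0.963, -0.271, 0.002, -0.001]
contact_force: [-1.0, 4.8, 1.8]
opening: 0.402
finger_force: 79.5
t 20.23 yaw -121.4 spin 103.1 mm [ 2.   0.7 -0.1] q6 2.383 F [-1.   4.8  1.8] T [0.413 0.232 0.684] grip 79.5 op 34.2 [0.5209 0.2459 0.1619]
scene []
scene [(array([306.6 , 180.81]), 0.73, array([0.51559071, 0.24361051, 0.17      ]))]
top [(array([305.816, 208.992]), 0.81, array([0.45248821, 0.29266634, 0.21      ]))]
top [(array([320.096, 184.59 ]), 0.68, array([0.5228139 , 0.23933514, 0.17      ]))]
```

View pics/g5.png

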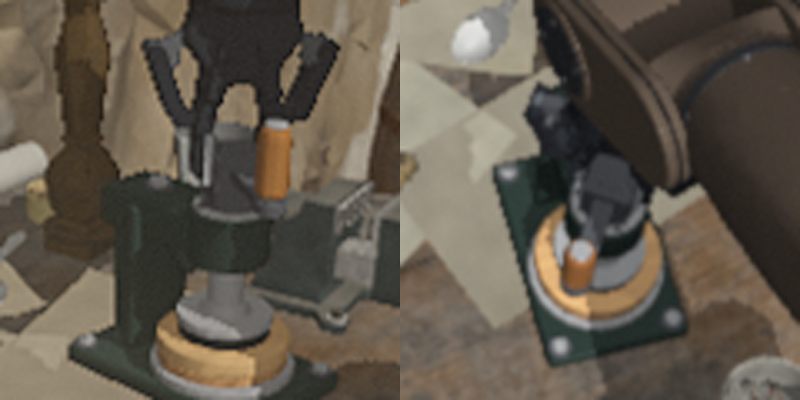

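The scene crop shows the rubber pad pressed on the lid, with the crank home and its handle at crop (273,160). Torque has risen from 0.31 to 0.68 N m (≈8.5 N), so it is firm. Next I back the wrist off into the socket play to unload the torque.

```bash
python3 -m handwheel '[[[0.03,0,0,0,0],[0.03,0,0,0,0]]]'; python3 m.py
python3 -m handwheel '[[[0.03,0,0,0,-2],[0.03,0,0,0,-2],[0.03,0,0,0,0]]]'; python3 m.py
python3 -m handwheel '[[[0.03,0,0,0,-1.5],[0.03,0,0,0,0],[0.03,0,0,0,0]]]'; python3 m.py
```

```text
time: 20.7
eef_pos: [0.5209, 0.2459, 0.1618]
tcp_rot: [0.963, -0.271, 0.001, -0.002]
contact_force: [0.9, 5.3, 3.9]
opening: 0.405
finger_force: 79.6
t 20.7 yaw -121.41 spin 103.09 mm [ 2.   0.7 -0.2] q6 2.383 F [0.9 5.3 3.9] T [0.802 0.023 0.449] grip 79.6 op 34.5 [0.5209 0.2459 0.1618]
time: 20.95
eef_pos: [0.5209, 0.2459, 0.1618]
tcp_rot: [0.971, -0.237, 0.001, -0.002]
contact_force: [0.1, 5.4, 3.3]
opening: 0.405
finger_force: 79.7
t 20.95 yaw -117.43 spin 107.07 mm [ 2.   0.7 -0.2] q6 2.313 F [0.1 5.4 3.3] T [0.782 0.023 0.302] grip 79.7 op 34.4 [0.5209 0.2459 0.1618]
time: 21.2
eef_pos: [0.5209, 0.246, 0.1619]
tcp_rot: [0.974, -0.225, 0.001, -0.002]
contact_force: [1.0, 5.5, 3.6]
opening: 0.41
finger_force: 79.7
t 21.2 yaw -115.99 spin 108.51 mm [ 2.1  0.7 -0.1] q6 2.288 F [1.  5.5 3.6] T [0.821 0.002 0.215] grip 79.7 op 34.9 [0.5209 0.246  0.1619]
```

```bash
python3 -m handwheel '[[[0.03,0,0,0,-1.5],[0.03,0,0,0,-0.5],[0.03,0,0,0,0]]]'; python3 m.py
python3 -m handwheel '[[[0.03,0,0,0,-1],[0.03,0,0,0,-0.5],[0.03,0,0,0,0]]]'; python3 m.py
```

```text
time: 21.45
eef_pos: [0.5209, 0.246, 0.1619]
tcp_rot: [0.978, -0.208, 0.001, -0.002]
contact_force: [1.2, 5.5, 3.2]
opening: 0.406
finger_force: 79.7
t 21.45 yaw -114.02 spin 110.48 mm [ 2.1  0.7 -0.1] q6 2.253 F [1.2 5.5 3.2] T [0.814 0.005 0.073] grip 79.7 op 34.5 [0.5209 0.246  0.1619]
time: 21.7
eef_pos: [0.5209, 0.246, 0.1619]
tcp_rot: [0.981, -0.195, 0.001, -0.002]
contact_force: [1.0, 6.3, 2.9]
opening: 0.405
finger_force: 79.7
t 21.7 yaw -112.53 spin 111.97 mm [ 2.1  0.7 -0.1] q6 2.227 F [1.  6.3 2.9] T [ 0.812 -0.015  0.028] grip 79.7 op 34.5 [0.5209 0.246  0.1619]
```

```bash
python3 -m handwheel '[[[0.03,0,-0.001,0,-1],[0.03,0,0,-0.001,0],[0.03,0,0,-0.001,0],[0.03,0,0,-0.001,0],[0.03,0,0,0,0]]]'; python3 m.py
```

```text
time: 22.12
eef_pos: [0.5209, 0.246, 0.1619]
tcp_rot: [0.982, -0.187, 0.001, -0.001]
contact_force: [6.0, 5.7, -5.2]
opening: 0.407
finger_force: 80.6
t 22.12 yaw -111.51 spin 112.99 mm [ 2.1  0.6 -0.1] q6 2.211 F [ 6.   5.7 -5.2] T [ 0.843 -0.858  0.113] grip 80.6 op 34.6 [0.5209 0.246  0.1619]
```

```bash
python3 -m handwheel '[[[0.03,0,0,-0.001,0],[0.03,0,0,-0.001,0],[0.03,0,0,0,0]]]'; python3 m.py
```

```text
time: 22.37
eef_pos: [0.5208, 0.246, 0.162]
tcp_rot: [0.982, -0.187, 0.001, -0.001]
contact_force: [9.4, 6.2, -12.2]
opening: 0.408
finger_force: 81.2
t 22.37 yaw -111.52 spin 112.98 mm [2.  0.6 0. ] q6 2.211 F [  9.4   6.2 -12.2] T [ 1.081 -1.518  0.098] grip 81.2 op 34.7 [0.5208 0.246  0.162 ]
```

```bash
python3 -m handwheel '[[[0.03,0,0,0.003,0],[0.045,0,0,0.001,0],[0.06,0,0,0,0],[0.06,0,0,0,0],[0.06,0,0,0,0],[0.06,0,0,0,0]]]' 40; python3 m.py
python3 -c "
from h import *
for n in('scene','top'):
    im=viewer.read_camera(n); cv2.imwrite(f'pics/{n}6.png',im)
    print(n,[(u,c,at_z(n,u,.21)) for u,c in pin(n,'crank_handle')])
    print(n,[(u,c,at_z(n,u,.17)) for u,c in pin(n,'crank_hub')])
a=cv2.imread('pics/scene6.png')[145:205,270:350];b=cv2.imread('pics/top6.png')[160:220,280:360]
cv2.imwrite('pics/g6.png',np.hstack([cv2.resize(x,(400,300),interpolation=cv2.INTER_CUBIC) for x in(a,b)]))
"
```

```text
time: 22.87
eef_pos: [0.52, 0.2454, 0.1615]
tcp_rot: [0.982, -0.186, -0.0, 0.0]
contact_force: [0.4, 0.0, 0.5]
opening: 0.705
finger_force: 0.0
t 22.87 yaw -111.49 spin 113.01 mm [ 1.   0.4 -0.5] q6 2.211 F [0.4 0.  0.5] T [-0.014  0.026  0.029] grip 0.0 op 59.9 [0.52   0.2454 0.1615]
scene [(array([325.696, 175.518]), 0.9, array([0.43819469, 0.27431361, 0.21      ]))]
scene [(array([303.52 , 180.306]), 0.74, array([0.52263851, 0.24650417, 0.17      ])), (array([180.6  , 283.794]), 0.74, array([0.3556516 , 0.67873735, 0.17      ]))]
top []
top [(array([320.488, 185.094]), 0.98, array([0.52133967, 0.23872492, 0.17      ]))]
```

View pics/g6.png

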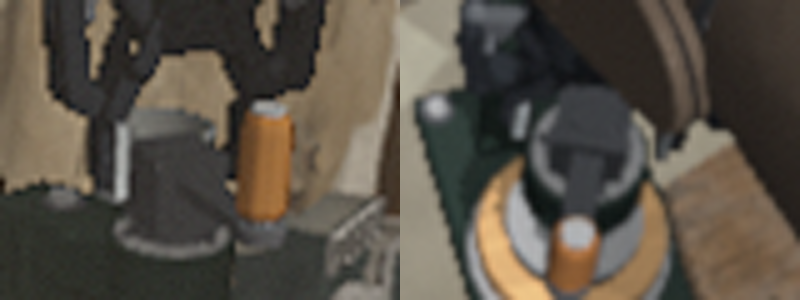

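The crop shows the crank still flat home on the collar with the fingers clear of the hub, the handle toward the front. I'll compute its yaw before gripping again.

```bash
python3 -c "
from h import *
h=at_z('top',(315,207),.229);c=at_z('top',(318.4,183),.188);print(h,c,np.degrees(np.arctan2(h[1]-.2455,h[0]-.5205)),np.degrees(np.arctan2(h[1]-c[1],h[0]-c[0])),np.linalg.norm(h[:2]-c[:2]))
delta([.5209,.246,.162])
print(pin('scene','pad_disc'))"
```

```text
[0.44574225 0.27446561 0.229     ] [0.51971491 0.24575033 0.188     ] 158.82066483746132 158.78439955124216 0.07935062626762365
t 23.17 yaw -111.48 spin 0.0 mm [ 0.6 -0.5 -0.3] q6 2.211 F [-0.6  0.3  0.2] T [0.022 0.012 0.019] grip 0.0 op 59.5 [0.5202 0.2458 0.1617]
[(array([298.704, 225.288]), 0.76), (array([192.976, 254.982]), 0.16)]
```

```bash
python3 -m handwheel '[[[0.045,0.0006,-0.0005,0,0],[0.033,0,0,0,0],[0.03,0,0,0,0],[0.03,0,0,0,0],[0.03,0,0,0,0]]]' 35; python3 m.py
python3 -m handwheel '[[[0.03,0,0,-0.001,0],[0.03,0,0,-0.001,0],[0.03,0,0,0,0]]]'; python3 m.py
```

```text
time: 23.63
eef_pos: [0.521, 0.2461, 0.1618]
tcp_rot: [0.982, -0.186, 0.0, -0.0]
contact_force: [-0.0, -0.0, 0.2]
opening: 0.414
finger_force: 36.7
t 23.63 yaw -111.47 spin 113.03 mm [ 2.2  0.7 -0.2] q6 2.211 F [-0.  -0.   0.2] T [-0.009  0.039  0.001] grip 36.7 op 35.2 [0.521  0.2461 0.1618]
time: 23.88
eef_pos: [0.5209, 0.246, 0.162]
tcp_rot: [0.982, -0.186, 0.0, -0.0]
contact_force: [5.0, 1.8, -8.7]
opening: 0.416
finger_force: 36.0
t 23.88 yaw -111.49 spin 113.01 mm [2.1 0.6 0. ] q6 2.211 F [ 5.   1.8 -8.7] T [ 0.245 -0.875  0.013] grip 36.0 op 35.3 [0.5209 0.246  0.162 ]
```

```bash
python3 -m handwheel '[[[0.03,0.0004,-0.0004,0,0],[0.03,0,0,0,0],[0.03,0,0,0,0]]]'; python3 m.py
python3 -m handwheel '[[[0.03,0.0002,-0.0002,-0.001,0.7],[0.03,0,0,0,-0.7],[0.03,0,0,0,0]]]'; python3 m.py
```

```text
time: 24.13
eef_pos: [0.5209, 0.246, 0.1622]
tcp_rot: [0.982, -0.186, -0.001, 0.0]
contact_force: [4.4, 2.3, -10.3]
opening: 0.419
finger_force: 36.0
t 24.13 yaw -111.49 spin 113.01 mm [2.1 0.7 0.2] q6 2.211 F [  4.4   2.3 -10.3] T [ 0.173 -0.694  0.126] grip 36.0 op 35.6 [0.5209 0.246  0.1622]
time: 24.38
eef_pos: [0.521, 0.2461, 0.1637]
tcp_rot: [0.982, -0.186, -0.001, 0.001]
contact_force: [1.7, 0.4, -9.8]
opening: 0.418
finger_force: 37.8
t 24.38 yaw -111.49 spin 113.01 mm [2.1 0.7 1.7] q6 2.211 F [ 1.7  0.4 -9.8] T [ 0.068 -0.495  0.054] grip 37.8 op 35.5 [0.521  0.2461 0.1637]
```

```bash
python3 -m handwheel '[[[0.03,0,0,-0.001,0.7],[0.03,0,0,-0.001,-0.7],[0.03,0,0,-0.001,0.7],[0.03,0,0,-0.001,-0.7],[0.03,0,0,0,0]]]'; python3 m.py
python3 -m handwheel '[[[0.03,0,0,-0.0015,0.7],[0.03,0,0,-0.0015,-0.7],[0.03,0,0,-0.0015,0.7],[0.03,0,0,-0.0015,-0.7],[0.03,0,0,0,0]]]'; python3 m.py
python3 -c "
from h import *
im=viewer.read_camera('scene'); cv2.imwrite('pics/scene7.png',im)
print(pin('scene','crank_handle'),pin('scene','crank_hub'),pin('scene','crank_socket'))"
```

```text
time: 24.8
eef_pos: [0.521, 0.2461, 0.1693]
tcp_rot: [0.983, -0.186, -0.001, 0.001]
contact_force: [-0.2, -0.9, -7.1]
opening: 0.409
finger_force: 38.0
t 24.8 yaw -111.45 spin 113.05 mm [2.2 0.7 7.3] q6 2.211 F [-0.2 -0.9 -7.1] T [-0.259  0.058  0.042] grip 38.0 op 34.8 [0.521  0.2461 0.1693]
time: 25.22
eef_pos: [0.5212, 0.2462, 0.1753]
tcp_rot: [0.983, -0.186, -0.001, 0.001]
contact_force: [-3.3, -2.7, -6.9]
opening: 0.409
finger_force: 38.1
t 25.22 yaw -111.44 spin 113.06 mm [ 2.4  0.7 13.3] q6 2.211 F [-3.3 -2.7 -6.9] T [-0.468  0.531  0.049] grip 38.1 op 34.7 [0.5212 0.2462 0.1753]
[(array([323.288, 169.008]), 0.66)] [(array([305.2  , 176.316]), 0.68)] [(array([302.288, 181.398]), 0.81)]
```

```bash
python3 -m handwheel '[[[0.03,-0.0002,0.0004,-0.0015,0],[0.03,0,0,-0.0015,0],[0.03,0,0,-0.002,0],[0.03,0,0,-0.002,0],[0.03,0,0,-0.002,0],[0.03,0,0,0,0]]]' 50; python3 m.py
python3 -m handwheel '[[[0.03,0,0,-0.002,0],[0.03,0,0,-0.002,0],[0.03,0,0,-0.005,0],[0.03,0,0,-0.01,0],[0.03,0,0,-0.01,0],[0.03,0,0,-0.005,0],[0.03,0,0,0,0]]]'; python3 m.py
```

```text
time: 25.92
eef_pos: [0.5233, 0.2468, 0.1857]
tcp_rot: [0.982, -0.187, 0.003, -0.002]
contact_force: [0.1, -0.7, -4.4]
opening: 0.412
finger_force: 52.9
t 25.92 yaw -111.5 spin 113.0 mm [ 4.3  1.8 23.7] q6 2.211 F [ 0.1 -0.7 -4.4] T [-0.018 -0.054 -0.014] grip 52.9 op 35.0 [0.5233 0.2468 0.1857]
time: 26.5
eef_pos: [0.5227, 0.2465, 0.2206]
tcp_rot: [0.982, -0.186, 0.002, -0.001]
contact_force: [0.2, -1.1, -3.9]
opening: 0.413
finger_force: 52.9
t 26.5 yaw -111.48 spin 113.02 mm [ 3.7  1.6 58.6] q6 2.211 F [ 0.2 -1.1 -3.9] T [-0.026 -0.08  -0.006] grip 52.9 op 35.1 [0.5227 0.2465 0.2206]
```

```bash
python3 -c "
from h import *
for nm,x,y,z in(('ws',315,360,.024),('ws',465,320,.024),('ws',472,360,.024),('ws',325,402,.024),('blade',185,232,.01),('blade',180,290,.01),('plane',150,370,.03)):
    print(nm,at_z('top',(160+x/2.6,130+y/2.6),z).round(3))
delta([.45,.39,.22])"
```

```text
ws [0.379 0.362 0.024]
ws [0.39  0.209 0.024]
ws [0.349 0.212 0.024]
ws [0.337 0.361 0.024]
blade [0.541 0.463 0.01 ]
blade [0.48  0.478 0.01 ]
plane [0.399 0.519 0.03 ]
t 26.5 yaw -111.48 spin 0.0 mm [-120.2 -106.9    0.6] q6 2.211 F [ 0.2 -1.1 -3.9] T [-0.026 -0.08  -0.006] grip 52.9 op 35.1 [0.5227 0.2465 0.2206]
```

```bash
python3 -m handwheel '[[[0.03,-0.0197,-0.017,0,0],[0.03,-0.0197,-0.017,0,0],[0.03,-0.0197,-0.017,0,0],[0.03,-0.0197,-0.017,0,0],[0.03,-0.0197,-0.017,0,0],[0.03,-0.0197,-0.017,0,0],[0.03,0,0,0,0],[0.03,0,0,0.032,0],[0.03,0,0,0.032,0],[0.03,0,0,0.032,0],[0.03,0,0,0.032,0],[0.03,0,0,0.032,0]]]'
python3 -m handwheel '[[[0.03,0,0,0.02,0],[0.03,0,0,0.01,0],[0.03,0,0,0,0],[0.03,0,0,0,0],[0.03,0,0,0,0]]]'; python3 m.py
```

```text
time: 27.5
eef_pos: [0.4489, 0.384, 0.0564]
tcp_rot: [0.982, -0.186, 0.0, -0.0]
contact_force: [0.3, -0.1, -4.5]
opening: 0.414
finger_force: 53.0
time: 27.92
eef_pos: [0.4505, 0.3852, 0.0299]
tcp_rot: [0.982, -0.186, 0.002, -0.001]
contact_force: [0.7, -0.2, -4.4]
opening: 0.411
finger_force: 52.8
t 27.92 yaw -111.48 spin 113.02 mm [  52.  -147.1 -132.1] q6 2.482 F [ 0.7 -0.2 -4.4] T [ 0.039 -0.041  0.008] grip 52.8 op 35.0 [0.4505 0.3852 0.0299]
```

```bash
python3 -m handwheel '[[[0.03,0,0,0.007,0],[0.03,0,0,0.006,0],[0.03,0,0,0.002,0],[0.03,0,0,0,0],[0.03,0,0,0,0]]]'; python3 m.py
python3 -m handwheel '[[[0.03,0,0,0.001,0],[0.03,0,0,0.001,0],[0.03,0,0,0.001,0],[0.03,0,0,0,0]]]'; python3 m.py
```

```text
time: 28.33
eef_pos: [0.4485, 0.3842, 0.0124]
tcp_rot: [0.982, -0.186, -0.0, 0.0]
contact_force: [0.3, -0.0, -3.6]
opening: 0.414
finger_force: 52.9
t 28.33 yaw -111.48 spin 113.02 mm [  49.9 -147.9 -149.6] q6 2.482 F [ 0.3 -0.  -3.6] T [-0.04  -0.039 -0.033] grip 52.9 op 35.2 [0.4485 0.3842 0.0124]
time: 28.67
eef_pos: [0.4489, 0.3844, 0.0099]
tcp_rot: [0.982, -0.186, 0.0, -0.0]
contact_force: [0.1, 0.0, -3.0]
opening: 0.407
finger_force: 53.0
t 28.67 yaw -111.48 spin 113.02 mm [  50.4 -147.7 -152.1] q6 2.482 F [ 0.1  0.  -3. ] T [-0.079  0.032  0.001] grip 53.0 op 34.6 [0.4489 0.3844 0.0099]
```

```bash
python3 -m handwheel '[[[0.03,0,0,0.0007,0],[0.03,0,0,0.0007,0],[0.03,0,0,0,0]]]'; python3 m.py
```

```text
time: 28.92
eef_pos: [0.449, 0.3844, 0.0099]
tcp_rot: [0.982, -0.186, -0.0, 0.0]
contact_force: [-3.8, -2.7, 5.6]
opening: 0.415
finger_force: 54.2
t 28.92 yaw -111.47 spin 113.03 mm [  50.4 -147.7 -152.1] q6 2.482 F [-3.8 -2.7  5.6] T [-0.426  0.577  0.023] grip 54.2 op 35.2 [0.449  0.3844 0.0099]
```

Grounded on the worktop. Now open slowly and rise straight up.

```bash
python3 -m handwheel '[[[0.03,0,0,-0.001,0],[0.045,0,0,0,0],[0.065,0,0,0,0],[0.085,0,0,0,0],[0.085,0,0,0,0],[0.085,0,0,0,0],[0.085,0,0,-0.01,0],[0.085,0,0,-0.03,0],[0.085,0,0,-0.04,0],[0.085,0,0,-0.04,0],[0.085,0,0,-0.04,0],[0.085,0,0,-0.04,0]]]' 30
python3 -m handwheel '[[[0.085,0,0,-0.04,0],[0.085,0,0,-0.04,0],[0.085,0,0,-0.04,0],[0.085,0,0,-0.02,0],[0.085,0,0,0,0],[0.085,0,0,0,0]]]'; python3 m.py
python3 -c "
from h import *
for n in('scene','top'):
    im=viewer.read_camera(n); cv2.imwrite(f'pics/{n}8.png',im)
    for k,z in(('crank_hub',.018),('crank_handle',.058),('pad_disc',.0555),('press',0),('whetstone',0),('nail_tin',0),('scraper',0),('funnel',0)):
        print(n,k,[(u.round(1),round(c,2),at_z(n,u,z).round(3)) for u,c in pin(n,k)[:1]])
a=cv2.imread('pics/scene8.png')[155:305,190:390];b=cv2.imread('pics/top8.png')[150:300,180:380]
cv2.imwrite('pics/g8.png',np.hstack([cv2.resize(x,(400,300),interpolation=cv2.INTER_CUBIC) for x in(a,b)]))
"
```

```text
time: 29.92
eef_pos: [0.4484, 0.3842, 0.212]
tcp_rot: [0.982, -0.186, 0.0, -0.0]
contact_force: [0.2, -0.2, -0.5]
opening: 0.991
finger_force: 0.0
time: 30.42
eef_pos: [0.449, 0.3845, 0.352]
tcp_rot: [0.982, -0.186, 0.002, -0.002]
contact_force: [0.6, 0.2, -0.1]
opening: 0.997
finger_force: 0.0
t 30.42 yaw -111.48 spin 113.02 mm [  50.5 -147.7  190. ] q6 2.482 F [ 0.6  0.2 -0.1] T [-0.002 -0.008  0.003] grip 0.0 op 84.7 [0.449  0.3845 0.352 ]
scene crank_hub [(array([287.1, 270.6]), 0.65, array([0.44 , 0.379, 0.018]))]
scene crank_handle [(array([301.1, 274.2]), 0.58, array([0.372, 0.413, 0.058]))]
scene pad_disc [(array([300.3, 224.3]), 0.79, array([0.523, 0.248, 0.055]))]
scene press [(array([302.6, 242.2]), 0.61, array([0.524, 0.235, 0.   ]))]
scene whetstone [(array([336.3, 280.6]), 0.58, array([0.36 , 0.308, 0.   ]))]
scene nail_tin [(array([373.7, 257.2]), 0.61, array([0.359, 0.163, 0.   ]))]
scene scraper [(array([184.3, 287.3]), 0.63, array([0.559, 0.56 , 0.   ]))]
scene funnel [(array([195., 257.]), 0.64, array([0.645, 0.477, 0.   ]))]
top crank_hub [(array([268.1, 242. ]), 0.55, array([0.456, 0.38 , 0.018]))]
top crank_handle [(array([260.2, 271.4]), 0.92, array([0.373, 0.416, 0.058]))]
top pad_disc [(array([315.1, 205.5]), 0.65, array([0.518, 0.244, 0.056]))]
top press [(array([315.3, 214.8]), 0.72, array([0.513, 0.24 , 0.   ]))]
top whetstone [(array([309. , 270.2]), 0.9, array([0.367, 0.291, 0.   ]))]
top nail_tin [(array([362.3, 259.7]), 0.59, array([0.367, 0.149, 0.   ]))]
top scraper [(array([195. , 222.6]), 0.81, array([0.554, 0.559, 0.   ]))]
top funnel [(array([224. , 184.2]), 0.67, array([0.65 , 0.465, 0.   ]))]
```

View pics/g8.png

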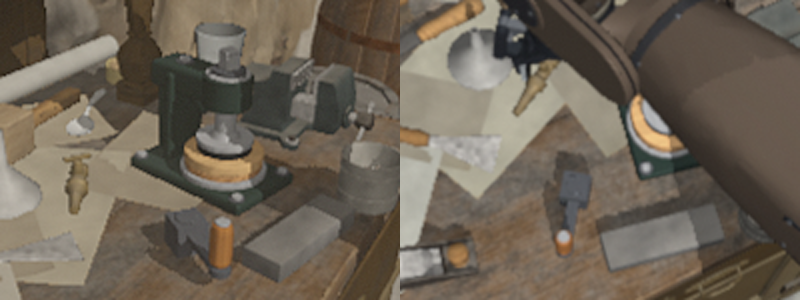

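The crank stands upright on bare worktop (hub at scene crop 187,230, handle 220,240), clear of the press and the whetstone. The pad is on the lid and everything else is in place.

```bash
python3 -c "
from plant import sign_off
print(sign_off())"
```

```text
the job is handed in; nothing more can be done
None
```

The lid is clamped: I wound the spindle to about 8.5 N at the handle, going by wrist torque. The crank is off and standing upright on bare worktop about 155 mm from the spindle, nothing else looked disturbed, and the job is handed in (no verdict came back).

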